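# Lock the loose air outlet home, then turn the bench air on

### The job

One of the four plug-in air outlets on the bench manifold has not been pushed home in its push-fit fitting. Press it straight down until its tube locks and it stands level with the other three; only then turn the air on by pushing the spokes of the main valve's wheel round counter-clockwise until it stops, fully open. Leave the other outlets and the things lying about where they are.

Things in the scene. Friction and masses are not known exactly. Their poses are not given: they have to be found in the camera images.
- manifold: Aluminium bar screwed to the bench left or right of the valve, 238 mm (its y) x 50 mm (x), top at 34 mm; z up, origin under its middle on the bench. Four steel push-fit fittings (29 mm across, tops at 78 mm) stand on it at x = 0, y = -87, -29, 29, 87 mm; each has a black sprung release collar (24 mm across, top at 86 mm) and holds one outlet. Heights are from the bench.
- outlet_proud_top (a point): Flat top centre (23 mm across; z along the tube, up) of the outlet that is not home: in any of the four fittings, perhaps leaning a little, top at 157 mm, about 12 mm above the others; home it is at 145 mm. Pressing down takes 10 to 18 N for the first 5 mm (the collar dips), then less; in the last 3 mm the jaws snap into its groove and its tube stops on the fitting's floor.
- wheel (a joint): Turning of the valve's spoked wheel, rad: 0 shut, 4.4 fully open at the stop; grows counter-clockwise seen from above. It starts shut or a little open (up to 0.5) and stays where it is left; it needs about 0.35 N m (7 N at 50 mm from its axis).
- wheel_hub (a point): Centre of the dark spoked wheel on the brass main valve, on its upright axis, 134 mm above the bench. Four level spokes at this height, 10 mm thick, along this frame's +x, -x, +y, -y (it turns with the wheel), end in 16 mm balls, 72 mm from the axis at most. Hub 36 mm across, top 18 mm above the spokes. Between the spokes it is clear down to 80 mm above the bench outside 24 mm from the axis.
- valve: Main valve with its pipes, fixed: origin on the bench under the wheel's axis, z up, pipe along its y from -0.15 to +0.15 m at 55 mm height. A 42 mm gauge stands on the pipe at y = +93 mm, top 118 mm above the bench.
- collar0 (a joint): Release collar of the fitting at y = -87 mm on the manifold: metres pressed in, 0 standing up on its spring, at most 0.0036. It dips by itself to about 0.003 while a tube spreads the jaws and springs back to 0 when the tube locks. Pressing it in unlocks its tube: leave it alone.
- collar1 (a joint): Release collar of the fitting at y = -29 mm on the manifold: metres pressed in, 0 standing up on its spring, at most 0.0036. It dips by itself to about 0.003 while a tube spreads the jaws and springs back to 0 when the tube locks. Pressing it in unlocks its tube: leave it alone.
- collar2 (a joint): Release collar of the fitting at y = 29 mm on the manifold: metres pressed in, 0 standing up on its spring, at most 0.0036. It dips by itself to about 0.003 while a tube spreads the jaws and springs back to 0 when the tube locks. Pressing it in unlocks its tube: leave it alone.
- collar3 (a joint): Release collar of the fitting at y = 87 mm on the manifold: metres pressed in, 0 standing up on its spring, at most 0.0036. It dips by itself to about 0.003 while a tube spreads the jaws and springs back to 0 when the tube locks. Pressing it in unlocks its tube: leave it alone.
- outlet_b_top (a point): Flat top centre, 145 mm above the bench, of one of the three plug-in outlets already locked home, 111 mm tall with what is inside the fitting: aluminium riser tube 14 mm across with a steel and brass quick coupler, 28 mm across, 43 mm tall, on top; 0.13 kg.
- outlet_c_top (a point): Flat top centre, 145 mm above the bench, of one of the three plug-in outlets already locked home, 111 mm tall with what is inside the fitting: aluminium riser tube 14 mm across with a steel and brass quick coupler, 28 mm across, 43 mm tall, on top; 0.13 kg.
- outlet_d_top (a point): Flat top centre, 145 mm above the bench, of one of the three plug-in outlets already locked home, 111 mm tall with what is inside the fitting: aluminium riser tube 14 mm across with a steel and brass quick coupler, 28 mm across, 43 mm tall, on top; 0.13 kg.
- tape_roll: Roll of yellow masking tape lying flat, 96 mm across, 24 mm high; origin under its centre. Bystander.
- sanding_block: Sanding block, 66 x 120 x 36 mm; origin under its centre. Bystander.
- screwdriver: Screwdriver, 190 mm long, lying between manifold and valve. Bystander.
- wax_tin: Round aluminium tin, 68 mm across, 50 mm high; origin under its centre. Bystander.
- offcut: Offcut of tan tooling board, 55 x 170 x 28 mm; origin under its centre. Bystander.
- scraper: Scraper, 140 mm long with a 50 mm steel blade and black handle, 16 mm high. Bystander.
Not all that is in view belongs to the job. What is shaped like the part that bears outlet_proud_top but green is not meant.

How it is judged:
On the way, in this order (a step that is already met when the one before it is completed fails the run):
1. the outlet that stood proud is locked home while the valve has not been opened (z of outlet_proud_top in the frame of manifold between 0.14 and 0.1475 m and angle between outlet_proud_top's own z axis and vertical below 0.07 rad and distance of outlet_proud_top from where it was at the start of the episode below 0.022 m and value of joint each of collar0, collar1, collar2, collar3 below 0.0012 m and value of joint wheel below 0.9 rad), for 0.2 s.
2. the valve is fully open (value of joint wheel above 4.1 rad), for 0.2 s.
At the end, for the whole second after the job is handed in: The outlet is home (its top no more than 2.5 mm above its 145 mm over the bench), locked (all four collars have sprung back up to within 1.2 mm), upright within 4 degrees in its own fitting; the other three outlets have moved less than 8 mm; the wheel is at rest at 4.1 rad or more of its 4.4 rad (z of outlet_proud_top in the frame of manifold between 0.14 and 0.1475 m and angle between outlet_proud_top's own z axis and vertical below 0.07 rad and distance of outlet_proud_top from where it was at the start of the episode below 0.022 m and value of joint each of collar0, collar1, collar2, collar3 below 0.0012 m and distance of each of outlet_b_top, outlet_c_top, outlet_d_top from where it was at the start of the episode below 0.008 m and value of joint wheel above 4.1 rad and velocity of joint wheel below 0.05 rad/s); the robot touches nothing.
It fails at once if a thing lying about is shifted by more than 30 mm (distance of any of tape_roll, sanding_block, screwdriver, wax_tin, offcut, scraper from where it was at the start of the episode above 0.03 m).
It fails at once if the valve is opened before the outlet is home (value of joint wheel above 0.9 rad and z of outlet_proud_top in the frame of manifold above 0.149 m).
It fails at once if one of the other outlets is pulled or knocked out of place (distance of any of outlet_b_top, outlet_c_top, outlet_d_top from where it was at the start of the episode above 0.02 m).
It also fails if it takes over 58 s, if anything falls off the work surface, if the arm or the gripper's body presses on something with over 40 N, if the wrist force passes 120 N, or if a joint passes its speed limit or range.

### The arm

A 6-joint arm with a two-finger parallel gripper is mounted at the origin on the work surface. World frame = base frame: x ahead of the robot, y to its left, z up, the work surface at z = 0. Lengths are in m, angles in rad, forces in N, time in s.
With the tool pointing down it reaches from about 0.325 to 0.775 m from the base axis. Payload 5.5 kg.
Tool frame: the origin (TCP) lies midway between the tips of the shut fingers; the grasp point (between the pads) lies 19 mm behind it; z points along the fingers, y is the direction in which the jaws open and shut (so a half turn about z gives the same grasp; the last joint's range is limited). The gripper opens to 88 mm and grips with 3 to 60 N. Pads are 20 mm wide; open, the fingers measure 115 mm over their backs; the gripper's body (75 mm by 178 mm) begins 61 mm behind the grasp point.
Start: joints at [1.207, 0.091, 1.231, -0, 1.82, -0.057], TCP at [0.181, 0.572, 0.223] pointing down, gripper open.
Joint ranges: [-2.87, 2.87], [-0.86, 2.18], [0.17, 2.46], [-1.51, 4.65], [0.06, 2.69], [-2.65, 2.65]. Speed limits (rad/s): [2.57, 2.57, 3.01, 3.14, 3.14, 3.14].

### API

Orientations are given as [roll, pitch, yaw] about the fixed x, y, z axes, in that order (R = Rz(yaw) Ry(pitch) Rx(roll)).
In Python, from station import * gives the robot as it stands. The module is installed in compiled form; this text tells all that it offers.
- The arm moves only by the shell command python3 -m pendant 'ROWS' [FORCE]. ROWS is JSON, a list of rows, each a list of 7 numbers: the gripper's target within -1 to 1 (fully open at 1, half-way at 0, shut at -1), then the shift along the world's x, y, z as a fraction of full scale, then the turn, a rotation vector about the world's x, y, z as a fraction of full scale. A call has 1 to 10 rows; each row is the pose to reach, as a shift and turn from the pose commanded when the call began, turning the shorter way round; what a row does not reach only later rows make up. Full scale, the value 1, is 400 mm for a shift and pi rad for a turn. A row lasts 1/10 s, in which the tool goes at most 50 mm and 8.59 degrees, less where a joint would pass 70% of its speed; a pose out of reach is approached as far as the arm can. A call with a number of a shift or a turn outside -1 to 1 is refused whole. A call with a gripper value outside its range is refused whole. The fingers move at their own pace and stop on an object; FORCE is the grip in N (left out, the last holds). Time passes only in rows, so rows that repeat a pose let the fingers close. It gives the time, the measured TCP pose, the force and the opening at its end, in the units of the state.
- observe(): the state, without advancing time (a new reading comes with each control period).
- snapshot(name): name is "side" or "top"; returns a dict with "image" (400x640x3 uint8, red, green, blue), "depth" (400x640 float32, m along the optical axis (not along the pixel's ray), 0 where there is no reading), "intrinsics" (3x3 intrinsics, pixels), "origin" and "orientation" of the camera in the world. Camera axes: x right, y down, z forward; pixel columns grow to the right and rows downward; lengths in m; the calibration is good to about 2 mm. A picture is of the moment at which its call begins.
- job_done(): hands the job in, once; it reports no verdict.
Trained networks look in a picture, given as the dict that the camera call returned (one of the last four; its "shot" number tells which), for a name from the list of things; names that differ only in an ending like _2 or _b are one class to them, and where a whole thing is asked for, a point or a joint stands for the part that bears it (a point fixed in the world has none). Each returns a list of dicts, best first, with "conf" (0 to 1); they miss things now and then, are a little off and sometimes report something else, mostly with a low value. They report only what shows in the picture. A call takes as long as a camera call. They do not tell look-alikes from the thing itself.
- cut_out(picture, label): "pixels" (400x640 bool, what is visible of it) and "bbox" ([left, top, right, bottom] in pixels, round what is visible of it).
The state is a dict: "clock": time; "q": joint angles; "qvel": joint speeds; "joint_torque": joint torques, N m; "position": TCP position; "tool_rot": TCP orientation; "force": force on the tool from outside, world axes, zero at the start; "wrist_torque": the same for the moment, N m; "gripper_width": finger opening in m.
Only numpy, scipy, OpenCV 4.12 (cv2) and the standard library are available. Lean on these libraries where they do the work, as an engineer would, in place of code of your own. Each camera call takes 0.05 s, during which the arm holds its last target.

## Working session

There is one attempt and no reset: what is moved stays moved. The work goes in short steps, Python scripts to look and compute and a shell command to move; the robot and the scene stay as the last step left them, time stands still between calls to the robot, and variables do not carry over. Pictures are saved under pics/ and viewed, and the job is handed in when it is done.

```bash
mkdir -p pics
cat > h.py <<'E'
from station import *
import numpy as np, cv2
from scipy.spatial.transform import Rotation as R
def camR(s):
    o=np.array(s["orientation"])
    return o if o.shape==(3,3) else R.from_euler('xyz',o).as_matrix()
def cloud(s):
    K=np.array(s["intrinsics"]);d=s["depth"]
    v,u=np.mgrid[0:d.shape[0],0:d.shape[1]]
    P=np.stack([(u-K[0,2])/K[0,0]*d,(v-K[1,2])/K[1,1]*d,d],-1)
    W=P@camR(s).T+np.array(s["origin"])
    W[d==0]=np.nan
    return W
def save(s,n): cv2.imwrite(f"pics/{n}.png",s["image"][...,::-1])
E
python3 - <<'E'
from h import *
o=observe();print({k:np.round(v,3).tolist() for k,v in o.items()})
for n in("top","side"):
    s=snapshot(n);save(s,n+"0");print(n,np.round(s["origin"],3),s["orientation"],np.round(s["intrinsics"],1).tolist())
    W=cloud(s);np.save(n+"0.npy",W)
    for l in["manifold","outlet_proud_top","wheel_hub","valve"]:
        for r in cut_out(s,l)[:5]:
            m=r["pixels"];p=W[m];p=p[~np.isnan(p[:,0])]
            print(l,round(r["conf"],2),r["bbox"],np.round(np.median(p,0),3) if len(p) else None,np.round(np.percentile(p[:,2],98),3) if len(p) else None)
E
```

```text
{'clock': 0.0, 'q': [1.207, 0.092, 1.232, -0.0, 1.82, -0.057], 'qvel': [0.002, -0.001, -0.001, -0.0, -0.0, 0.0], 'joint_torque': [-0.0, -44.648, -40.643, 0.07, 0.03, -0.0], 'position': [0.181, 0.572, 0.222], 'tool_rot': [-3.14, -0.0, 2.835], 'force': [-0.757, -0.121, 0.089], 'wrist_torque': [0.043, 0.029, -0.02], 'gripper_width': 0.088}
top [ 0.388 -0.018  1.094] [-2.98299226e+00  8.43237633e-04 -1.59876834e+00] [[424.1, 0.0, 312.0], [0.0, 424.1, 195.5], [0.0, 0.0, 1.0]]
manifold 0.89 [319.8, 197.1, 428.4, 249.6] [ 0.479 -0.165  0.033] 0.086
manifold 0.71 [367.1, 141.1, 418.8, 158.0] [ 0.676 -0.219  0.008] 0.019
outlet_proud_top 0.66 [414.8, 165.9, 432.1, 182.1] [ 0.601 -0.292  0.101] 0.114
outlet_proud_top 0.58 [416.6, 250.1, 430.3, 264.3] [ 0.395 -0.271  0.109] 0.114
outlet_proud_top 0.48 [441.6, 167.0, 458.6, 183.5] [ 0.59  -0.355  0.1  ] 0.113
outlet_proud_top 0.46 [419.4, 203.3, 437.4, 213.6] [ 0.502 -0.281  0.15 ] 0.16
wheel_hub 0.59 [176.9, 190.1, 237.6, 251.1] [0.487 0.214 0.14 ] 0.154
valve 0.7 [156.7, 189.5, 276.8, 252.5] [0.484 0.204 0.071] 0.148
side [ 0.095 -0.726  0.76 ] [-2.24776554  0.01075191 -0.54832515] [[484.1, 0.0, 318.8], [0.0, 484.1, 193.8], [0.0, 0.0, 1.0]]
manifold 0.78 [295.4, 230.9, 409.7, 326.2] [ 0.479 -0.223  0.034] 0.086
outlet_proud_top 0.9 [424.7, 244.7, 442.4, 292.9] [ 0.598 -0.299  0.086] 0.112
outlet_proud_top 0.86 [384.6, 248.1, 401.6, 281.3] [ 0.499 -0.29   0.141] 0.158
outlet_proud_top 0.72 [325.3, 287.4, 346.3, 330.4] [ 0.391 -0.28   0.086] 0.112
outlet_proud_top 0.68 [443.0, 270.0, 461.9, 314.7] [ 0.587 -0.362  0.089] 0.112
wheel_hub 0.71 [231.9, 121.6, 283.8, 149.7] [0.488 0.209 0.138] 0.152
valve 0.96 [230.4, 118.8, 295.1, 214.2] [0.483 0.201 0.066] 0.146
```

Run:
```python
import cv2
a=cv2.imread("pics/top0.png");cv2.imwrite("pics/tc.png",cv2.resize(a[130:300,130:480],(800,389),interpolation=3))
a=cv2.imread("pics/side0.png");cv2.imwrite("pics/sc.png",cv2.resize(a[100:350,200:500],(720,600),interpolation=3))
```

```text
(no output)
```

View pics/tc.png

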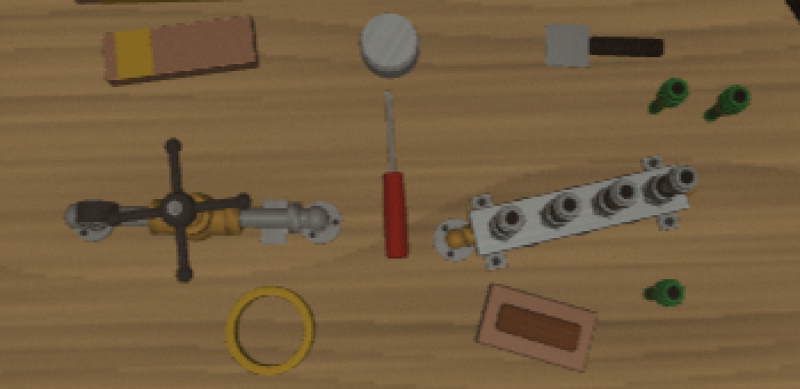

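View pics/sc.png

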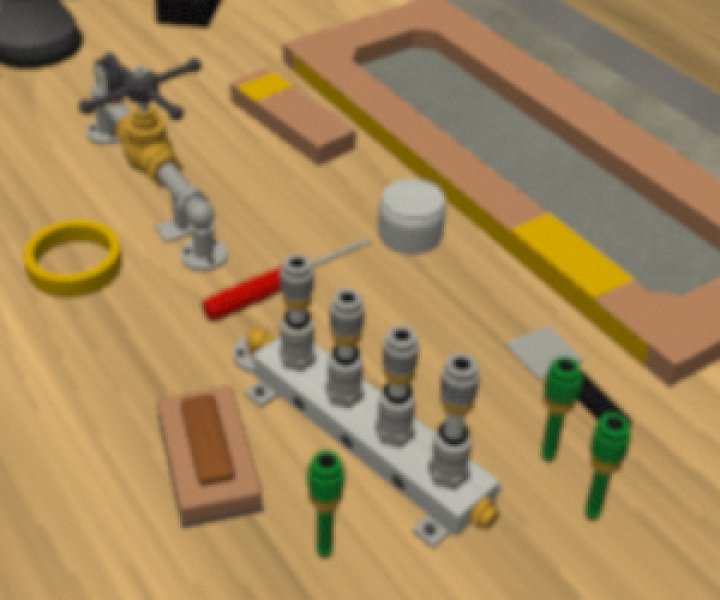

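The proud outlet is at the far right of the manifold: top view about (432,207) full-frame, side view about (392,255), top z≈0.158. The green ones (z≈0.112) are decoys. The wheel is at upper left in the side view. Next I'll measure accurately.

Run:
```python
from h import *
T=np.load("top0.npy").reshape(-1,3);S=np.load("side0.npy").reshape(-1,3)
for n,A in(("top",T),("side",S)):
    m=(A[:,1]<-0.02)&(A[:,1]>-0.33)&(A[:,0]>.42)&(A[:,0]<.55)&(A[:,2]>.135)
    a=A[m]
    lab=np.zeros(len(a),int)-1;c=[]
    for i,p in enumerate(a):
        for j,q in enumerate(c):
            if np.hypot(*(a[q[0]]-p)[:2])<.03: q.append(i);break
        else:c.append([i])
    for q in c:
        p=a[q];zt=np.percentile(p[:,2],90);t=p[p[:,2]>zt-.006]
        print(n,len(p),"top",np.round([*(t[:,:2].min(0)+t[:,:2].max(0))/2,*np.median(t,0)],4), np.round(np.ptp(t[:,:2],axis=0),3))
    # manifold bar
    b=A[(abs(A[:,2]-.034)<.004)&(A[:,0]>.4)&(A[:,0]<.58)&(A[:,1]<0)&(A[:,1]>-.36)]
    r=cv2.minAreaRect((b[:,:2]*1000).astype(np.float32));print("bar",r)
    # wheel
    w=A[(A[:,2]>.124)&(A[:,2]<.17)&(np.hypot(A[:,0]-.485,A[:,1]-.21)<.1)]
    h=w[w[:,2]>.148];print("hub",len(h),np.round(h.mean(0),4),np.round((h.min(0)+h.max(0))/2,4))
    sp=w[(w[:,2]<.147)]
    C=((h.min(0)+h.max(0))/2)[:2]
    rr=np.hypot(*(sp[:,:2]-C).T);th=np.degrees(np.arctan2(sp[:,1]-C[1],sp[:,0]-C[0]))
    k=rr>.035;hh,e=np.histogram(th[k],36,(-180,180));print([(int(e[i]),int(hh[i])) for i in range(36) if hh[i]], rr.max())
    for i in range(4):
        pass
    print("mod90",np.degrees(np.angle(np.mean(np.exp(4j*np.radians(th[k])))))/4)
```

```text
top 135 top [ 0.5034 -0.2843  0.5039 -0.2837  0.1568] [0.02  0.023]
top 110 top [ 0.4928 -0.2263  0.4933 -0.227   0.1446] [0.02  0.021]
top 112 top [ 0.4806 -0.1709  0.4815 -0.1704  0.1446] [0.021 0.023]
top 109 top [ 0.471  -0.1128  0.4701 -0.1134  0.1446] [0.021 0.02 ]
bar ((484.5221862792969, -185.97576904296875), (50.070072174072266, 264.5321044921875), 11.264396667480469)
hub 43 [0.4885 0.2146 0.1523] [0.4889 0.2148 0.1534]
[(-180, 67), (-170, 15), (-100, 5), (-90, 68), (-80, 7), (-10, 5), (0, 61), (10, 11), (90, 62), (100, 20), (170, 3)] 0.07099276384182342
mod90 5.797891256697112
side 124 top [ 0.4698 -0.1143  0.4695 -0.1158  0.1445] [0.022 0.024]
side 139 top [ 0.4816 -0.1715  0.4812 -0.1726  0.1446] [0.024 0.021]
side 151 top [ 0.4926 -0.2282  0.492  -0.2294  0.1445] [0.022 0.023]
side 255 top [ 0.5043 -0.2835  0.5032 -0.2861  0.1566] [0.023 0.024]
bar ((486.1811218261719, -193.81227111816406), (52.01116943359375, 277.5855407714844), 11.45721435546875)
hub 29 [0.4883 0.2136 0.1525] [0.4897 0.2154 0.1528]
[(-180, 50), (-170, 23), (-100, 9), (-90, 49), (-80, 5), (-10, 8), (0, 52), (10, 1), (90, 30), (100, 20), (170, 1)] 0.0746735525146378
mod90 5.76434107117655
```

```bash
python3 -m pendant '[[-1,0.1,-0.1,0.08,0,0,0],[-1,0.2,-0.25,0.08,0,0,0],[-1,0.25,-0.4,0.08,0,0,0],[-1,0.3,-0.55,0.08,0,0,0],[-1,0.35,-0.7,0.08,0,0,0],[-1,0.4,-0.8,0.08,0,0,0],[-1,0.45,-0.9,0.08,0,0,0],[-1,0.5,-1,0.08,0,0,0],[-1,0.5,-1,0.08,0,0,0],[-1,0.5,-1,0.08,0,0,0]]' 30
```

```text
clock: 1.5
position: [0.3827, 0.1679, 0.2549]
tool_rot: [-3.141, 0.002, 2.828]
force: [-0.8, -0.4, 0.4]
gripper_width: 0.0111
```

```bash
python3 -m pendant '[[-1,0.04,-0.12,0,0,0,0],[-1,0.08,-0.24,0,0,0,0],[-1,0.12,-0.36,0,0,0,0],[-1,0.16,-0.48,0,0,0,0],[-1,0.2,-0.6,0,0,0,0],[-1,0.24,-0.72,0,0,0,0],[-1,0.27,-0.84,0,0,0,0],[-1,0.3,-0.96,0,0,0,0],[-1,0.3,-1,0,0,0,0],[-1,0.3,-1,0,0,0,0]]'
```

```text
clock: 2.5
position: [0.5012, -0.2293, 0.2536]
tool_rot: [3.141, -0.002, 2.832]
force: [-1.1, 1.4, -0.1]
gripper_width: 0.0007
```

Run:
```python
from h import *
o=observe();p=np.array(o["position"]);print(p,o["force"],o["gripper_width"],(np.array([.5037,-.284,.17])-p)/.4)
```

```text
[ 0.50117738 -0.22934523  0.25358121] [-1.11087255  1.4264854  -0.0684845 ] 0.0007039680194668031 [ 0.00630654 -0.13663692 -0.20895302]
```

```bash
python3 -m pendant '[[-1,0.004,-0.08,0,0,0,0],[-1,0.004,-0.131,0,0,0,0],[-1,0.004,-0.131,-0.1,0,0,0],[-1,0.004,-0.131,-0.2,0,0,0],[-1,0.004,-0.131,-0.2,0,0,0],[-1,0.004,-0.131,-0.2,0,0,0]]'
python3 - <<'E'
from h import *
s=snapshot("side");save(s,"s1");a=s["image"][...,::-1];cv2.imwrite("pics/s1c.png",cv2.resize(a[150:350,280:500],(660,600),interpolation=3))
o=observe();p=np.array(o["position"]);print(p,o["force"],(np.array([.5037,-.284,.157])-p)/.4)
E
```

```text
clock: 3.1
position: [0.5029, -0.2786, 0.1753]
tool_rot: [3.141, -0.001, 2.837]
force: [0.1, -0.4, 1.1]
gripper_width: 0.0003
[ 0.50366785 -0.27937272  0.17730467] [ 0.14390298 -0.09100092  0.15645451] [ 8.03649407e-05 -1.15682066e-02 -5.07616798e-02]
```

View pics/s1c.png

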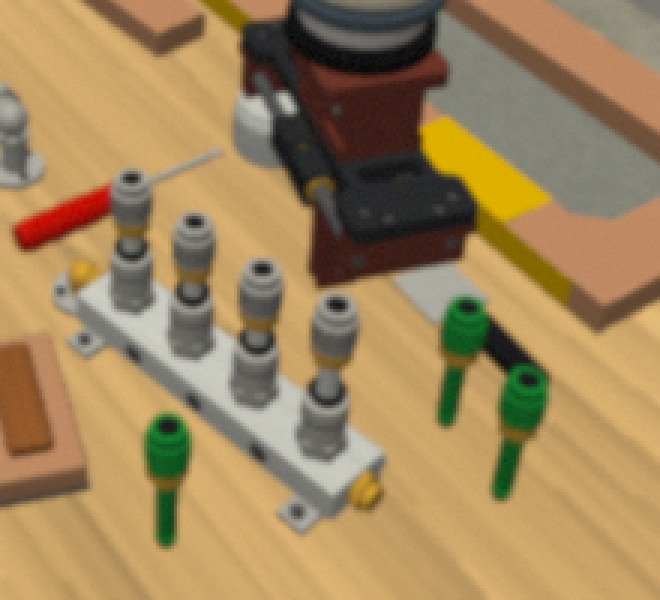

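Run:
```python
from h import *
s=snapshot("side");t=snapshot("top")
p=np.array(observe()["position"])
for c in(s,t):
    for q in (p,p+[0,0,.08],p+[0,0,.15]):
        v=camR(c).T@(q-np.array(c["origin"]));k=np.array(c["intrinsics"])@v;print(k[:2]/k[2], [(k[0]/k[2]-280)*3,(k[1]/k[2]-150)*3])
save(t,"t1");a=t["image"][...,::-1];cv2.imwrite("pics/t1c.png",cv2.resize(a[130:300,300:500],(700,595),interpolation=3))
W=cloud(s)
m=np.hypot(W[...,0]-p[0],W[...,1]-p[1])<.09
for z in np.arange(.15,.4,.02):
    q=W[m&(abs(W[...,2]-z)<.01)]
    if len(q):print(round(z,2),len(q),q.min(0).round(3),q.max(0).round(3))
```

```text
[391.03085912 241.02442221] [np.float64(333.0925773468139), np.float64(273.0732666234977)]
[395.16056609 205.17809963] [np.float64(345.48169827313086), np.float64(165.53429887978248)]
[399.23769438 169.78816601] [np.float64(357.7130831273069), np.float64(59.36449804265027)]
[431.22036472 205.76901881] [np.float64(453.66109415662766), np.float64(167.30705643242752)]
[442.3407663  200.38043331] [np.float64(487.0222989086283), np.float64(151.14129993531287)]
[453.93038924 194.76447838] [np.float64(521.7911677299472), np.float64(134.29343514074628)]
0.15 324 [ 0.483 -0.298  0.14 ] [ 0.516 -0.216  0.16 ]
0.17 7 [ 0.49  -0.287  0.178] [ 0.501 -0.268  0.18 ]
0.19 91 [ 0.49  -0.291  0.18 ] [ 0.508 -0.266  0.2  ]
0.21 78 [ 0.489 -0.289  0.201] [ 0.498 -0.265  0.22 ]
0.23 41 [ 0.489 -0.289  0.22 ] [ 0.497 -0.265  0.234]
0.25 47 [ 0.451 -0.365  0.257] [ 0.519 -0.199  0.26 ]
0.27 771 [ 0.448 -0.366  0.26 ] [ 0.523 -0.194  0.28 ]
0.29 1225 [ 0.447 -0.37   0.28 ] [ 0.524 -0.192  0.3  ]
0.31 958 [ 0.448 -0.369  0.3  ] [ 0.521 -0.191  0.32 ]
0.33 346 [ 0.462 -0.326  0.32 ] [ 0.523 -0.258  0.34 ]
0.35 895 [ 0.461 -0.327  0.34 ] [ 0.535 -0.249  0.36 ]
0.37 365 [ 0.463 -0.319  0.36 ] [ 0.528 -0.263  0.38 ]
0.39 733 [ 0.463 -0.319  0.38 ] [ 0.536 -0.252  0.4  ]
```

View pics/t1c.png

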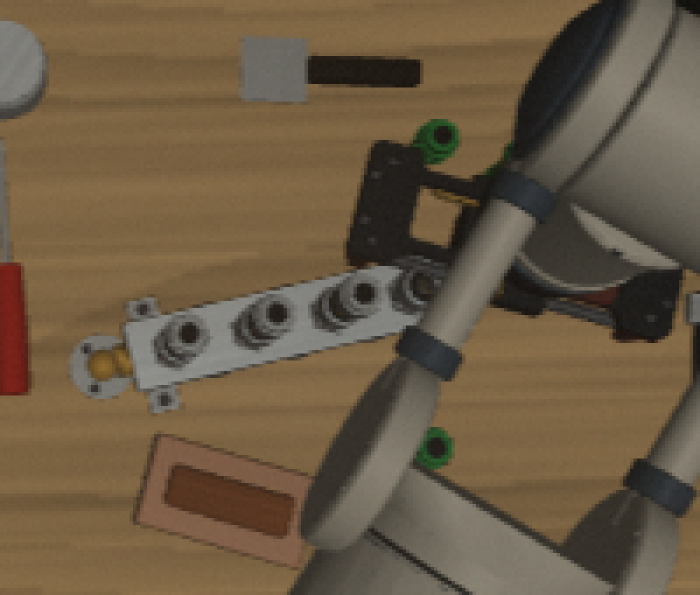

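Run:
```python
from h import *
s=snapshot("side");save(s,"s2");a=s["image"][...,::-1];cv2.imwrite("pics/s2c.png",cv2.resize(a[150:350,280:500],(660,600),interpolation=3))
o=observe();p=np.array(o["position"]);print(p,o["force"],o["clock"],(np.array([.5037,-.284,.157])-p)/.4)
```

```text
[ 0.50401563 -0.2804463   0.1780999 ] [-0.7970089  -0.24398431  0.43030591] 3.3 [-0.00078908 -0.00888425 -0.05274975]
```

View pics/s2c.png

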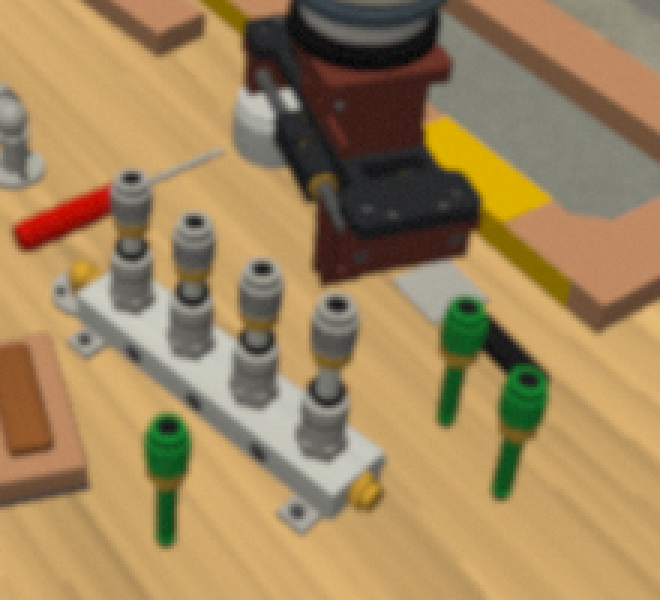

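Run:
```python
from h import *
s=snapshot("side");W=cloud(s)
for (u,v) in [(330,255),(340,270),(330,230),(345,250),(400,240),(450,230),(460,250),(400,200),(340,170),(336,305),(300,60),(370,150)]:
    print((u,v),W[int(150+v/3),int(280+u/3)].round(3),s["image"][int(150+v/3),int(280+u/3)])
print(observe()["position"])
```

```text
(330, 255) [ 0.495 -0.286  0.202] [57 26 20]
(340, 270) [ 0.45  -0.344  0.261] [70 41 35]
(330, 230) [ 0.491 -0.288  0.226] [58 29 23]
(345, 250) [ 0.449 -0.346  0.277] [62 35 24]
(400, 240) [ 0.471 -0.36   0.283] [61 28 23]
(450, 230) [ 0.494 -0.369  0.287] [59 28 23]
(460, 250) [ 0.506 -0.366  0.265] [58 28 22]
(400, 200) [ 0.476 -0.35   0.301] [43 45 46]
(340, 170) [ 0.469 -0.314  0.296] [22 22 24]
(336, 305) [ 0.505 -0.284  0.157] [29 29 29]
(300, 60) [ 0.524 -0.211  0.278] [57 27 19]
(370, 150) [ 0.484 -0.317  0.304] [60 34 30]
[ 0.50380178 -0.28056856  0.17756964]
```

The gripper's body hides the fingers in the side view; depth confirms they are directly above the proud outlet. I'll start pressing slowly.

```bash
python3 -m pendant '[[-1,0,-0.009,-0.02,0,0,0],[-1,0,-0.009,-0.04,0,0,0],[-1,0,-0.009,-0.05,0,0,0],[-1,0,-0.009,-0.055,0,0,0],[-1,0,-0.009,-0.06,0,0,0],[-1,0,-0.009,-0.06,0,0,0]]'; python3 -m pendant '[[-1,0,0,-0.002,0,0,0],[-1,0,0,-0.004,0,0,0],[-1,0,0,-0.006,0,0,0],[-1,0,0,-0.008,0,0,0],[-1,0,0,-0.01,0,0,0]]'
```

```text
clock: 3.95
position: [0.503, -0.2843, 0.1512]
tool_rot: [-3.141, 0.001, 2.834]
force: [-0.1, -0.2, -0.9]
gripper_width: 0.0006
clock: 4.45
position: [0.5027, -0.2839, 0.1461]
tool_rot: [3.141, -0.001, 2.835]
force: [0.0, 0.3, -0.4]
gripper_width: 0.0003
```

```bash
cat > look.py <<'E'
from h import *
import sys
s=snapshot("side");n=sys.argv[1];a=s["image"][...,::-1];cv2.imwrite(f"pics/{n}.png",cv2.resize(a[150:350,280:500],(660,600),interpolation=3))
W=cloud(s);o=observe();print(o["position"],o["force"],o["wrist_torque"],o["clock"])
for l in["outlet_proud_top"]:
    for r in cut_out(s,l):
        m=r["pixels"];p=W[m];p=p[~np.isnan(p[:,0])];zt=np.percentile(p[:,2],95);t=p[p[:,2]>zt-.005]
        print(round(r["conf"],2),r["bbox"],np.round(np.median(t,0),4),zt.round(4))
E
python3 look.py s3
```

```text
[ 0.50253113 -0.283814    0.14570458] [-0.43200328 -0.20180877  0.44725028] [ 0.02554397  0.01637249 -0.02541665] 4.5
0.97 [441.0, 270.1, 462.4, 313.8] [ 0.5914 -0.3596  0.1103] 0.1114
0.81 [425.0, 247.8, 441.1, 290.1] [ 0.6022 -0.2979  0.1104] 0.1113
0.65 [327.5, 285.9, 345.8, 332.4] [ 0.3936 -0.2765  0.1105] 0.1113
0.53 [383.0, 257.6, 401.3, 281.1] [ 0.4991 -0.2915  0.1431] 0.1438
0.25 [321.1, 231.7, 328.8, 236.5] [ 0.4719 -0.1219  0.0853] 0.0872
```

View pics/s3.png

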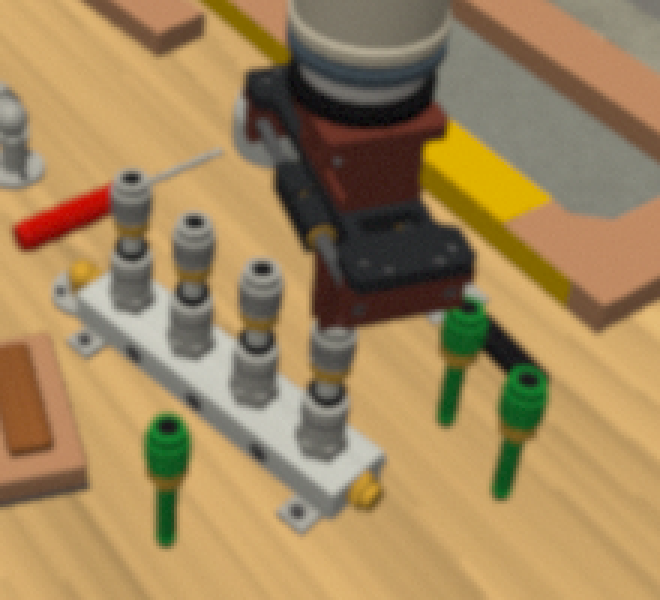

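The outlet went down with the fingers. I'll press a little further to confirm that it bottoms out.

```bash
python3 -m pendant '[[-1,0,0,-0.002,0,0,0],[-1,0,0,-0.004,0,0,0],[-1,0,0,-0.006,0,0,0],[-1,0,0,-0.007,0,0,0]]'
```

```text
clock: 4.95
position: [0.5032, -0.2842, 0.1449]
tool_rot: [-3.141, 0.002, 2.835]
force: [0.2, 0.3, 6.0]
gripper_width: 0.0001
```

```bash
python3 -m pendant '[[-1,0,0,-0.002,0,0,0],[-1,0,0,-0.004,0,0,0],[-1,0,0,-0.005,0,0,0],[-1,0,0,-0.005,0,0,0]]'
```

```text
clock: 5.35
position: [0.5037, -0.2846, 0.1447]
tool_rot: [-3.14, 0.005, 2.835]
force: [-0.7, 0.3, 9.8]
gripper_width: 0.0005
```

```bash
python3 -m pendant '[[-1,0,0,-0.004,0,0,0],[-1,0,0,-0.008,0,0,0],[-1,0,0,-0.012,0,0,0],[-1,0,0,-0.012,0,0,0]]';python3 look.py s4
```

```text
clock: 5.75
position: [0.5047, -0.2851, 0.1444]
tool_rot: [-3.139, 0.01, 2.835]
force: [-3.2, 2.8, 24.5]
gripper_width: 0.0006
[ 0.50470467 -0.28512407  0.14438847] [-3.34616781  2.48127513 24.11698867] [0.46730264 0.62124011 0.02602709] 5.8
0.95 [424.9, 248.6, 443.5, 291.2] [ 0.602  -0.2983  0.11  ] 0.1108
0.91 [445.0, 269.6, 461.8, 314.0] [ 0.591  -0.3592  0.1104] 0.1114
0.81 [329.1, 287.2, 347.0, 329.1] [ 0.3933 -0.2766  0.1105] 0.1115
0.68 [382.5, 259.2, 401.4, 281.1] [ 0.4999 -0.2934  0.1413] 0.1434
```

View pics/s4.png

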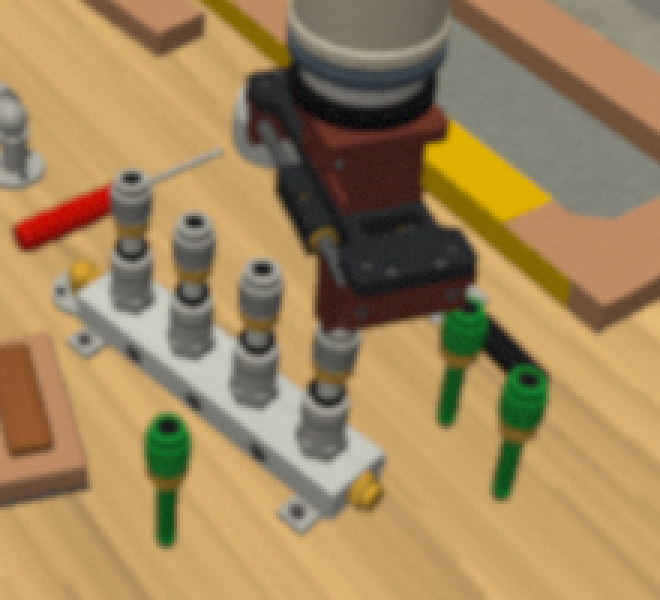

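Hard stop at 144.4 mm under 24 N. Retract straight up and check the height and collars.

```bash
python3 -m pendant '[[-1,0,0,0.02,0,0,0],[-1,0,0,0.05,0,0,0],[-1,0,0,0.15,0,0,0],[-1,0,0.1,0.25,0,0,0],[-1,-0.05,0.22,0.3,0,0,0],[-1,-0.05,0.35,0.3,0,0,0],[-1,-0.05,0.47,0.3,0,0,0],[-1,-0.05,0.59,0.3,0,0,0],[-1,-0.05,0.71,0.3,0,0,0],[-1,-0.05,0.71,0.3,0,0,0]]';python3 - <<'E'
from h import *
s=snapshot("side");W=cloud(s);a=s["image"][...,::-1];cv2.imwrite("pics/s5.png",cv2.resize(a[200:350,300:450],(600,600),interpolation=3))
A=W.reshape(-1,3)
for c in[(.4702,-.1135),(.4813,-.171),(.4927,-.2273),(.504,-.284)]:
    d=A[np.hypot(A[:,0]-c[0],A[:,1]-c[1])<.016]
    t=d[d[:,2]>.135];col=d[(d[:,2]>.07)&(d[:,2]<.1)]
    print(c,np.percentile(t[:,2],90).round(4),((t[:,:2].min(0)+t[:,:2].max(0))/2).round(4),np.histogram(col[:,2],15,(.07,.1))[0])
E
```

```text
clock: 6.85
position: [0.4823, 0.0046, 0.257]
tool_rot: [3.14, -0.001, 2.841]
force: [-0.2, -0.2, -0.2]
gripper_width: 0.0004
(0.4702, -0.1135) 0.1455 [ 0.4706 -0.1147] [10  7 11 31 14  3  8 27 19  3  4  6  4  3  0]
(0.4813, -0.171) 0.1458 [ 0.4815 -0.1718] [12 12 13 28 17  4 14 27 16  4  4  5  5  2  1]
(0.4927, -0.2273) 0.1459 [ 0.4923 -0.2282] [ 6  9 17 29 17  5 12 27 21  5 10  2  4  1  0]
(0.504, -0.284) 0.1457 [ 0.5035 -0.2842] [11 15 17 30 19  2 13 34 25  4  6  4  4  1  1]
```

View pics/s5.png

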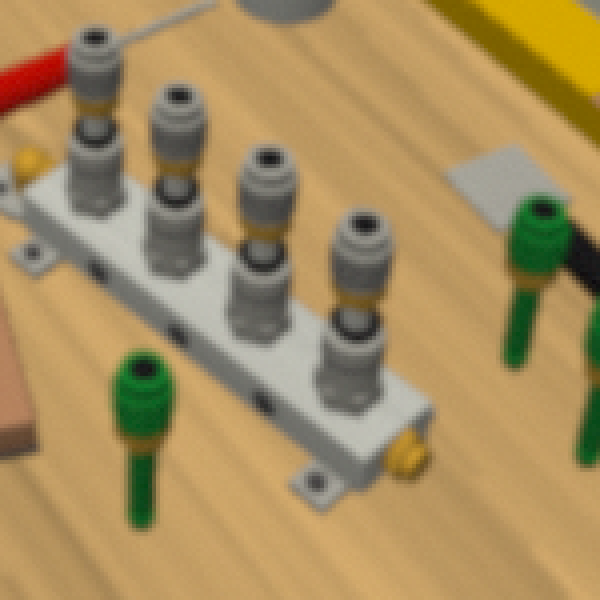

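The outlet is level with the others (145.7 vs 145.5–145.9 mm), upright, with its collar profile like the rest. In the crop it stands at (363,260). Next is the wheel: I'll enter the gap at −39° with radius about 48 mm.

```bash
python3 -m pendant '[[-1,0.03,0.12,0,0,0,0],[-1,0.06,0.24,0,0,0,0],[-1,0.1,0.36,0,0,0,0],[-1,0.11,0.45,0,0,0,0],[-1,0.11,0.45,0,0,0,0],[-1,0.11,0.45,0,0,0,0],[-1,0.11,0.45,0,0,0,0]]'
python3 - <<'E'
from h import *
o=observe();p=np.array(o["position"]);print(p,(np.array([.526,.1844,.12])-p)/.4)
s=snapshot("side");save(s,"s6")
E
```

```text
clock: 7.6
position: [0.5271, 0.1782, 0.2569]
tool_rot: [-3.141, -0.0, 2.833]
force: [-0.1, -0.7, 0.3]
gripper_width: 0.0007
[0.52714187 0.17819417 0.25689902] [-0.00285467  0.01551458 -0.34224755]
```

View pics/s6.png

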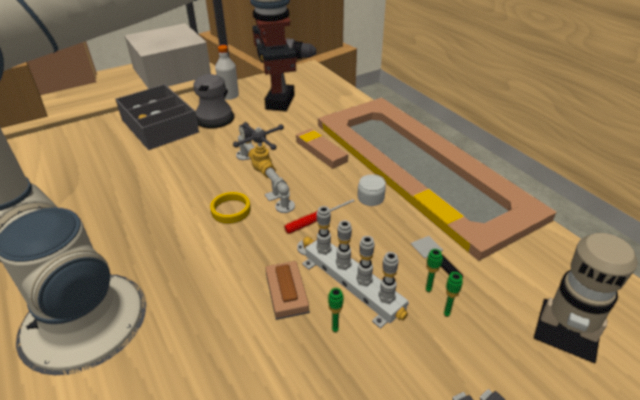

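The gripper shows at about (275,80), above the wheel at (260,138). I'll correct the position and descend.

```bash
python3 -m pendant '[[-1,-0.003,0.013,-0.05,0,0,0],[-1,-0.003,0.013,-0.15,0,0,0],[-1,-0.003,0.013,-0.25,0,0,0],[-1,-0.003,0.013,-0.3,0,0,0],[-1,-0.003,0.013,-0.342,0,0,0],[-1,-0.003,0.013,-0.342,0,0,0],[-1,-0.003,0.013,-0.342,0,0,0]]'
python3 - <<'E'
from h import *
o=observe();p=np.array(o["position"]);print(p,o["force"])
C=np.array([.4887,.2146]);d=p[:2]-C;print(np.hypot(*d),np.degrees(np.arctan2(d[1],d[0])))
for a in range(-20,250,15):
    q=C+.047*np.array([np.cos(np.radians(a)),np.sin(np.radians(a))]);print(a,np.round((q-p[:2])/.4,3))
E
```

```text
clock: 8.35
position: [0.5261, 0.1847, 0.1214]
tool_rot: [3.141, 0.001, 2.834]
force: [0.7, -0.1, -0.2]
gripper_width: 0.0005
[0.52611053 0.18468087 0.12141133] [ 0.68411138 -0.14669392 -0.21978092]
0.047903051062037676 -38.65113098528379
-20 [0.017 0.035]
-5 [0.024 0.065]
10 [0.022 0.095]
25 [0.013 0.124]
40 [-0.004  0.15 ]
55 [-0.026  0.171]
70 [-0.053  0.185]
85 [-0.083  0.192]
100 [-0.114  0.191]
115 [-0.143  0.181]
130 [-0.169  0.165]
145 [-0.19   0.142]
160 [-0.204  0.115]
175 [-0.211  0.085]
190 [-0.209  0.054]
205 [-0.2    0.025]
220 [-0.184 -0.001]
235 [-0.161 -0.021]
```

```bash
python3 -m pendant '[[-1,0.01,0.018,0,0,0,0],[-1,0.017,0.035,0,0,0,0],[-1,0.022,0.05,0,0,0,0],[-1,0.024,0.065,0,0,0,0],[-1,0.024,0.08,0,0,0,0],[-1,0.022,0.095,0,0,0,0],[-1,0.018,0.11,0,0,0,0],[-1,0.013,0.124,0,0,0,0],[-1,0.005,0.138,0,0,0,0],[-1,-0.004,0.15,0,0,0,0]]'
cat > w.py <<'E'
from h import *
o=observe();p=np.array(o["position"]);print(p,o["force"],o["wrist_torque"])
C=np.array([.4887,.2146]);d=p[:2]-C;a0=np.degrees(np.arctan2(d[1],d[0]));print(np.hypot(*d),a0)
for a in np.arange(a0,a0+120,7.5):
    q=C+.047*np.array([np.cos(np.radians(a)),np.sin(np.radians(a))]);print(round(a),np.round((q-p[:2])/.4,3))
A=cloud(snapshot("top")).reshape(-1,3)
for A in(A,cloud(snapshot("side")).reshape(-1,3)):
    w=A[(A[:,2]>.122)&(A[:,2]<.147)]
    dd=w[:,:2]-C;r=np.hypot(*dd.T);k=(r>.05)&(r<.078);th=np.degrees(np.arctan2(dd[k,1],dd[k,0]));h,e=np.histogram(th,36,(-180,180));print([(int(e[i]),int(h[i])) for i in range(36) if h[i]])
E
python3 w.py
```

```text
clock: 9.35
position: [0.5253, 0.2431, 0.1206]
tool_rot: [-3.137, 0.004, 2.833]
force: [3.7, -10.7, -0.2]
gripper_width: 0.0005
[0.5252621  0.2430605  0.12060864] [  3.68852291 -10.73565187  -0.23509866] [-1.68937794 -0.54275785  0.01347915]
0.04633343837835908 37.89774026946353
38 [0.001 0.001]
45 [-0.009  0.013]
53 [-0.021  0.023]
60 [-0.033  0.031]
68 [-0.047  0.038]
75 [-0.062  0.043]
83 [-0.077  0.045]
90 [-0.092  0.046]
98 [-0.108  0.045]
105 [-0.123  0.042]
113 [-0.137  0.037]
120 [-0.151  0.03 ]
128 [-0.164  0.022]
135 [-0.175  0.011]
143 [-0.185 -0.   ]
150 [-0.194 -0.013]
[(-130, 33), (-120, 22), (-30, 1), (140, 7)]
[(-130, 17), (-120, 25), (-40, 32), (-30, 15), (50, 6), (60, 10), (140, 9), (150, 38)]
```

The wheel is turning: its spokes are now at about 57° mod 90, from 6° at the start. Continue.

```bash
python3 -m pendant '[[-1,-0.009,0.013,0,0,0,0],[-1,-0.021,0.023,0,0,0,0],[-1,-0.033,0.031,0,0,0,0],[-1,-0.047,0.038,0,0,0,0],[-1,-0.062,0.043,0,0,0,0],[-1,-0.077,0.045,0,0,0,0],[-1,-0.092,0.046,0,0,0,0],[-1,-0.108,0.045,0,0,0,0],[-1,-0.123,0.042,0,0,0,0],[-1,-0.137,0.037,0,0,0,0]]'; python3 w.py
```

```text
clock: 10.45
position: [0.4723, 0.2607, 0.1222]
tool_rot: [3.138, 0.008, 2.834]
force: [9.7, -0.4, -0.3]
gripper_width: 0.0005
[0.47227159 0.2606759  0.12215143] [ 9.7042254  -0.36176704 -0.29972584] [ 0.07088229 -1.64912924  0.05428527]
0.04891708322118579 109.62374881356712
110 [ 0.002 -0.005]
117 [-0.012 -0.011]
125 [-0.026 -0.018]
132 [-0.038 -0.028]
140 [-0.048 -0.039]
147 [-0.058 -0.051]
155 [-0.065 -0.065]
162 [-0.071 -0.079]
170 [-0.075 -0.094]
177 [-0.076 -0.109]
185 [-0.076 -0.125]
192 [-0.074 -0.14 ]
200 [-0.07  -0.155]
207 [-0.064 -0.169]
215 [-0.056 -0.182]
222 [-0.046 -0.194]
[(-150, 17), (-140, 34), (-60, 23), (-50, 32), (30, 17), (40, 34), (130, 2)]
[(-150, 7), (-140, 38), (-60, 17), (-50, 32), (30, 13), (40, 17), (110, 1), (120, 7), (130, 36)]
```

```bash
python3 -m pendant '[[-1,-0.012,-0.011,0,0,0,0],[-1,-0.026,-0.018,0,0,0,0],[-1,-0.038,-0.028,0,0,0,0],[-1,-0.048,-0.039,0,0,0,0],[-1,-0.058,-0.051,0,0,0,0],[-1,-0.065,-0.065,0,0,0,0],[-1,-0.071,-0.079,0,0,0,0],[-1,-0.075,-0.094,0,0,0,0],[-1,-0.076,-0.109,0,0,0,0],[-1,-0.076,-0.125,0,0,0,0]]'; python3 w.py
```

```text
clock: 11.55
position: [0.4403, 0.2137, 0.1224]
tool_rot: [3.133, 0.003, 2.838]
force: [3.3, 10.7, 1.2]
gripper_width: 0.0006
[0.44031884 0.21366739 0.12237155] [ 3.29444242 10.67999874  1.19081542] [ 1.81473265 -0.41837642  0.13876509]
0.04839015101102458 -178.8956801031549
-179 [0.003 0.   ]
-171 [ 0.005 -0.015]
-164 [ 0.008 -0.03 ]
-156 [ 0.013 -0.045]
-149 [ 0.02  -0.058]
-141 [ 0.029 -0.071]
-134 [ 0.039 -0.082]
-126 [ 0.051 -0.092]
-119 [ 0.064 -0.101]
-111 [ 0.078 -0.107]
-104 [ 0.093 -0.112]
-96 [ 0.108 -0.114]
-89 [ 0.123 -0.115]
-81 [ 0.139 -0.114]
-74 [ 0.154 -0.111]
-66 [ 0.168 -0.105]
[(-160, 24), (-150, 1), (-80, 11), (-70, 41), (10, 8), (20, 43), (30, 1)]
[(-180, 25), (-170, 10), (-160, 39), (-150, 8), (-80, 2), (-70, 42), (-60, 1), (10, 6), (20, 29), (170, 3)]
```

```bash
python3 -m pendant '[[-1,0.005,-0.015,0,0,0,0],[-1,0.008,-0.03,0,0,0,0],[-1,0.013,-0.045,0,0,0,0]]'; python3 -m pendant '[[-1,0.006,-0.012,0,0,0,0],[-1,0.013,-0.024,0,0,0,0]]';python3 w.py
```

```text
clock: 11.95
position: [0.4444, 0.1955, 0.1218]
tool_rot: [3.135, 0.0, 2.838]
force: [-1.6, 10.6, 0.7]
gripper_width: 0.0004
clock: 12.15
position: [0.4492, 0.1856, 0.1215]
tool_rot: [3.136, -0.001, 2.838]
force: [-3.1, 8.6, 1.5]
gripper_width: 0.0008
[0.4492056  0.18558184 0.12152719] [-3.1427266   8.58214048  1.52221679] [1.44153343 0.41025047 0.05186406]
0.04900878669392201 -143.69374044098817
-144 [0.004 0.003]
-136 [ 0.014 -0.009]
-129 [ 0.025 -0.019]
-121 [ 0.038 -0.028]
-114 [ 0.052 -0.035]
-106 [ 0.066 -0.04 ]
-99 [ 0.081 -0.044]
-91 [ 0.096 -0.045]
-84 [ 0.112 -0.044]
-76 [ 0.127 -0.042]
-69 [ 0.141 -0.037]
-61 [ 0.155 -0.03 ]
-54 [ 0.168 -0.022]
-46 [ 0.18  -0.012]
-39 [ 0.19  -0.001]
-31 [0.199 0.012]
[(-130, 1), (-40, 39), (-30, 13)]
[(-160, 2), (-150, 34), (-140, 37), (-130, 30), (-120, 19), (-40, 41), (-30, 6), (140, 15), (150, 19)]
```

```bash
python3 -m pendant '[[-1,0.011,-0.009,0,0,0,0],[-1,0.022,-0.019,0,0,0,0]]'; python3 -m pendant '[[-1,0.01,-0.006,0,0,0,0],[-1,0.01,-0.006,0,0,0,0]]';python3 w.py
```

```text
clock: 12.45
position: [0.4576, 0.1778, 0.1213]
tool_rot: [3.137, -0.002, 2.838]
force: [-3.8, 7.3, 2.1]
gripper_width: 0.0007
clock: 12.65
position: [0.458, 0.1772, 0.1212]
tool_rot: [3.137, -0.011, 2.84]
force: [-20.1, 12.9, 8.7]
gripper_width: 0.0003
[0.45799601 0.17718859 0.12123024] [-20.08913784  12.94168119   8.69843098] [ 2.222076    3.21851551 -0.01472589]
0.048397812719275825 -129.37613369686858
-129 [0.002 0.003]
-122 [ 0.015 -0.006]
-114 [ 0.028 -0.013]
-107 [ 0.043 -0.019]
-99 [ 0.058 -0.022]
-92 [ 0.073 -0.024]
-84 [ 0.088 -0.023]
-77 [ 0.103 -0.021]
-69 [ 0.118 -0.016]
-62 [ 0.132 -0.01 ]
-54 [ 0.145 -0.002]
-47 [0.157 0.008]
-39 [0.168 0.019]
-32 [0.177 0.031]
-24 [0.184 0.045]
-17 [0.189 0.059]
[(150, 12), (160, 16)]
[(-140, 24), (-130, 42), (-120, 33), (-110, 22), (-30, 36), (-20, 11), (150, 10), (160, 36)]
```

The force jumped to 24 N with no further motion, so the wheel is at its stop. Back off clockwise and lift.

```bash
python3 -m pendant '[[-1,-0.01,0.01,0,0,0,0],[-1,-0.025,0.022,0,0,0,0],[-1,-0.025,0.022,0,0,0,0],[-1,-0.025,0.022,0.1,0,0,0],[-1,-0.025,0.022,0.22,0,0,0],[-1,-0.025,0.022,0.34,0,0,0],[-1,-0.1,0.1,0.36,0,0,0],[-1,-0.2,0.2,0.36,0,0,0],[-1,-0.3,0.3,0.36,0,0,0],[-1,-0.4,0.4,0.36,0,0,0]]'; python3 -m pendant '[[-1,-0.12,0.12,0,0,0,0],[-1,-0.2,0.25,0,0,0,0],[-1,-0.25,0.35,0,0,0,0],[-1,-0.25,0.35,0,0,0,0],[-1,-0.25,0.35,0,0,0,0]]';python3 - <<'E'
from h import *
C=np.array([.4887,.2146])
print(observe()["position"],observe()["force"])
for n in("top","side"):
    s=snapshot(n);save(s,n+"9");W=cloud(s);A=W.reshape(-1,3);w=A[(A[:,2]>.124)&(A[:,2]<.147)]
    dd=w[:,:2]-C;r=np.hypot(*dd.T);k=(r>.035)&(r<.078);th=np.arctan2(dd[k,1],dd[k,0]);print("spoke mod90",np.degrees(np.angle(np.mean(np.exp(4j*th))))/4)
    h,e=np.histogram(np.degrees(th),36,(-180,180));print([(int(e[i]),int(h[i])) for i in range(36) if h[i]])
    for c in[(.4702,-.1135),(.4813,-.171),(.4927,-.2273),(.504,-.284)]:
        d=A[np.hypot(A[:,0]-c[0],A[:,1]-c[1])<.016];t=d[d[:,2]>.135]
        print(c,np.percentile(t[:,2],90).round(4),((t[:,:2].min(0)+t[:,:2].max(0))/2).round(4))
E
```

```text
clock: 13.75
position: [0.315, 0.3194, 0.2647]
tool_rot: [3.141, 0.001, 2.833]
force: [0.1, 1.1, -0.3]
gripper_width: 0.0003
clock: 14.25
position: [0.2143, 0.4605, 0.2634]
tool_rot: [-3.141, -0.0, 2.839]
force: [-0.2, -0.8, -0.4]
gripper_width: 0.0001
[0.21430765 0.4604794  0.26338764] [-0.20729542 -0.77778702 -0.4386468 ]
spoke mod90 -19.928789442718625
[(-120, 45), (-110, 37), (-30, 43), (-20, 39), (60, 37), (70, 44), (150, 40), (160, 46)]
(0.4702, -0.1135) 0.1466 [ 0.4696 -0.1135]
(0.4813, -0.171) 0.147 [ 0.4814 -0.1706]
(0.4927, -0.2273) 0.1464 [ 0.4935 -0.2277]
(0.504, -0.284) 0.1465 [ 0.5034 -0.283 ]
spoke mod90 -20.05316008422064
[(-120, 29), (-110, 30), (-40, 1), (-30, 52), (-20, 18), (60, 19), (70, 20), (150, 16), (160, 55)]
(0.4702, -0.1135) 0.1457 [ 0.4707 -0.1147]
(0.4813, -0.171) 0.1456 [ 0.4806 -0.1718]
(0.4927, -0.2273) 0.1457 [ 0.4917 -0.2285]
(0.504, -0.284) 0.1456 [ 0.5045 -0.2841]
```

View pics/top9.png

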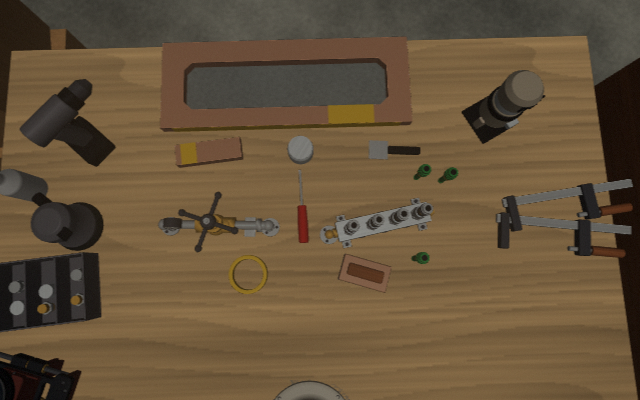

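View pics/side9.png

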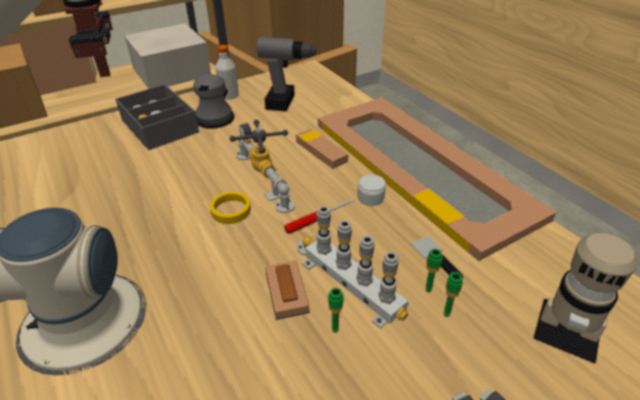

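The final pictures show the wheel at (207,221) in the top view with its spokes at −20° mod 90. That is 244° (4.26 rad) past where it started. All four outlets are level, the things lying about are in place, and the arm is clear.

```bash
python3 -c "
from station import *
print(job_done())"
```

```text
the job is handed in; nothing more can be done
None
```

The proud outlet is pressed home and the main valve is turned fully open. I handed the job in at about 14 s; it reports no verdict.

**Outlet:** I pressed the proud outlet, in the fitting at the far right of the manifold, straight down with closed fingers. It stopped hard at 144.4 mm under 24 N. With the arm clear, its top measured 145.6 mm in the side view, against 145.6–145.7 mm for the other three. It stood upright, and its collar looked sprung up like the others.

**Wheel:** I then pushed one spoke counter-clockwise until the force jumped to about 24 N with no further motion. The spokes had turned 244° (4.26 rad) from where they started, which already clears 4.1 rad whatever the small initial opening was.

**Final checks:** The other three outlets moved no more than about 2 mm, which is within measurement noise. The things lying about looked unmoved in the pictures; I did not measure them. The robot was touching nothing.

**Checks that disagreed or fell short:**
- **Force during the press:** the readings I had while the outlet was going down showed almost no force. The confirmation is the hard stop and the height afterwards.
- **Top camera:** it read all four tops about 1 mm higher than the side camera did, but level with each other.
- **Collars:** I judged them only from depth profiles and pictures, since their positions cannot be read directly.

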